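# Zero the depth gauge on the master, then gauge the red push-button head

### The arm

A 6-joint arm with a two-finger parallel gripper is mounted at the origin on the work surface. World frame = base frame: x ahead of the robot, y to its left, z up, the work surface at z = 0. Lengths are in m, angles in rad, forces in N, time in s.
With the tool pointing down it reaches from about 0.3 to 0.875 m from the base axis. Payload 6.4 kg.
Tool frame: the origin (TCP) lies between the finger pads; the fingertips stand 11 mm ahead of it and the grasp point (between the pads) lies 8 mm behind it (ctrl.tcp_to_tips is the y of the fingertips in the tool frame, in m); y points along the fingers, x is the direction in which the jaws open and shut, and the axes are right-handed (so a half turn about y gives the same grasp; the last joint's range is limited). The gripper opens to 85 mm and grips with 20 to 120 N. Pads are 22 mm wide; open, the fingers measure 114 mm over their backs; the gripper's body (76 mm by 85 mm) begins 54 mm behind the grasp point. The pads swing forward as they close: fully open they stand 13 mm farther back than shut.
Start: joints at [-1.361, 0.181, 1.607, -0, 1.354, -0.206], TCP at [0.232, -0.526, 0.211] pointing down, gripper open.
Joint ranges: [-2.99, 2.99], [-0.89, 2.07], [0.3, 2.58], [-1.14, 4.28], [0, 2.63], [-3.12, 3.12]. Speed limits (rad/s): [2.57, 2.57, 3.01, 3.14, 3.14, 3.14].

### API

Orientations are given as a unit quaternion [w, x, y, z].
In Python, from bench import ctrl gives the robot as it stands.
- The arm moves only by the tool apply_moves, never from a script. Its argument "plan" is text: rows parted by semicolons, each of 7 numbers parted by spaces: the shift along the tool's x, y, z each as a share of 0.05 m, from -1 to 1, then the turn, a rotation vector about the tool's x, y, z each as a share of 0.12 rad, from -1 to 1, then the opening, from 0 (shut) to 1 (fully open). In form: dx dy dz wx wy wz claw; .... A call has exactly 5 rows; each row shifts and turns the commanded pose from where the row before left it, along the tool's axes as they then stand; what a row does not reach is not made up. A row lasts 1/10 s, in which the tool goes at most 50 mm and 8.59 degrees, less where a joint would pass 70% of its speed; a pose out of reach is approached as far as the arm can. A call with a number of a shift or a turn outside -1 to 1 is refused whole. A call with a gripper value outside its range is refused whole. The fingers move at their own pace and stop on an object; the grip force is fixed at half the most. Time passes only in rows, so rows that do not move let the fingers close, or fill a call up. It gives the time, the measured TCP pose, the force and the opening at its end, in the units of the state.
- ctrl.get_obs(): the state, without advancing time (a new reading comes with each control period).
- ctrl.camera(name): name is "scene" or "top" or "wrist"; returns the picture (384x512x3 uint8, red, green, blue); there is no depth.
- ctrl.get_calibration(name): a dict with "intrinsics" (3x3 intrinsics, pixels), "R" (3x3) and "t" (3): a world point X has camera coordinates R X + t. Camera axes: x right, y down, z forward; pixel columns grow to the right and rows downward; lengths in m; the calibration is good to about 2 mm. A picture is of the moment at which its call begins: read the wrist's pose just before it. get_calibration takes no time and is no camera call; for the wrist camera it gives the pose at the moment of the call.
- ctrl.hand_in(): hands the job in, once; it reports no verdict.
Trained networks look in the newest picture that a camera, given by its name, has taken for a name from the list of things; names that differ only in an ending like _2 or _b are one class to them, and where a whole thing is asked for, a point or a joint stands for the part that bears it (a point fixed in the world has none). Each returns a list of dicts, best first, with "score" (0 to 1); they miss things now and then, are a little off and sometimes report something else, mostly with a low value. They report only what shows in the picture. A call takes as long as a camera call. They do not tell look-alikes from the thing itself.
- ctrl.recognise(camera, target): "point" ([x, y, z] in m, in world coordinates, good to about 4 mm: the middle of the surface that is visible of it).
The state is a dict: "time_s": time; "q": joint angles; "dq": joint speeds; "joint_efforts": joint torques, N m; "eef_pos": TCP position; "eef_rot": TCP orientation; "wrist_force": force on the tool from outside, world axes, zero at the start; "torque": the same for the moment, N m; "opening": opening from 0.0 (shut) to 1.0 (fully open).
Only numpy, scipy, OpenCV 4.12 (cv2) and the standard library are available. Lean on these libraries where they do the work, as an engineer would, in place of code of your own. Each camera call takes 0.05 s, during which the arm holds its last target.

### The job

The steel master is sitting on the depth gauge: while it is still there, press the gauge's yellow zero button fully down. Then move the master upright onto the round black rubber pad and seat the red push-button head upright on the gauge in its place, hollow side down over the sprung plunger. Set both down gently rather than dropping them, and do not press zero while the master is off the gauge.

Things in the scene. Friction and masses are not known exactly. Their poses are not given: they have to be found in the camera images.
- master_mid (a point): upright round steel master with a brass band, 46 mm in diameter and 44 mm tall with a flat top and flat rim, free to be gripped across its diameter; a recess 30 mm in diameter and 20 mm deep opens in its underside. This point is its centre, half-way up (22 mm); z up. About 300 g. It starts seated on the gauge.
- red_mid (a point): upright round red plastic push-button head with a dark band, same shape as the master: 46 mm in diameter, 44 mm tall, recess 30 mm in diameter and 20 mm deep in its underside. This point is its centre, half-way up (22 mm); z up. About 100 g. It starts standing on the bench; a green and a blue head of the same shape stand near it and are not wanted
- nest (a point): centre of the top face of the gauge's anvil, a steel disc 70 mm in diameter raised 8 mm above the console's top. A 10 mm thick brass plunger stands up through it: 32 mm high when free, 20 mm under a seated head; its spring is so weak (under 0.5 N) that a head's own weight presses it. A seated head rests with its rim on the anvil, its centre 22 mm above this point. z up
- plunger (a joint): travel of the gauge's sprung plunger, m, down positive: -0.012 when free (fully up), 0 when a head is properly seated
- zero (a joint): travel of the zero button, m: 0 when released, 0.006 when fully down; a spring returns it, about 5 N at full travel
- zero_top (a point): centre of the top of the yellow zero button (28 mm in diameter, pressed straight down) on the gauge console's top
- pad_top (a point): centre of the top face of the round black rubber pad with a brass-coloured edge line, 110 mm in diameter, 4 mm thick, fixed to the bench: the master's resting place. z up
- gauge: mid-grey depth-gauge console, 200 (x) x 280 (y) mm, 50 mm high, fixed to the bench. Origin: centre of its underside, z up; -x is its front. Anvil at (-40, 60) mm, yellow zero button at (-40, -80) mm, tilted dial box round (60, 50) mm, up to 100 mm above the bench and 60 mm clear of the anvil's centre
Things that resemble listed ones, but are neither listed nor needed, are in the scene too. Of the things shaped like the part that bears master_mid, the bare steel one is meant. Of the things shaped like the part that bears red_mid, the red one is meant.

How it is judged:
On the way, in this order (a step that is already met when the one before it is completed fails the run):
1. the zero button is pressed down while the master is seated on the gauge (value of joint zero above 0.004 m and horizontal distance between master_mid and nest below 0.014 m and z of master_mid in the frame of nest between 0.017 and 0.027 m and angle between master_mid's own z axis and vertical below 0.17 rad and value of joint plunger above -0.004 m), for 0.1 s.
2. the master stands released on the rubber pad (horizontal distance between master_mid and pad_top below 0.04 m and z of master_mid in the frame of pad_top between 0.016 and 0.028 m and angle between master_mid's own z axis and vertical below 0.17 rad and contact force between the fingers and master below 0.1 N), for 0.2 s.
At the end, for the whole second after the job is handed in: Red head seated upright (10 deg) on the anvil: centre within 14 mm of its axis, 17-27 mm above it, plunger within 4 mm of its seated reading. Master upright (10 deg) on the pad: centre within 40 mm of the pad's, 16-28 mm above it. Both at rest (horizontal distance between red_mid and nest below 0.014 m and z of red_mid in the frame of nest between 0.017 and 0.027 m and angle between each of red_mid, master_mid's own z axis and vertical below 0.17 rad and value of joint plunger above -0.004 m and horizontal distance between master_mid and pad_top below 0.04 m and z of master_mid in the frame of pad_top between 0.016 and 0.028 m and linear speed of each of red, master below 0.02 m/s); the robot touches nothing.
It fails at once if the zero button is pressed while the master is off the gauge (value of joint zero above 0.003 m and (horizontal distance between master_mid and nest above 0.03 m or z of master_mid in the frame of nest above 0.05 m)).
It fails at once if the master is dropped (falls free faster than 0.65 m/s, about 20 mm) (linear speed of master above 0.65 m/s and contact force between master and anything else below 0.05 N).
It fails at once if the red head is dropped (falls free faster than 0.65 m/s, about 20 mm) (linear speed of red above 0.65 m/s and contact force between red and anything else below 0.05 N).
It also fails if it takes over 61 s, if anything falls off the work surface, if the arm or the gripper's body presses on something with over 40 N, if the wrist force passes 120 N, or if a joint passes its speed limit or range.

## Working session

There is one attempt and no reset: what is moved stays moved. The work goes in short steps, Python scripts to look and compute and a tool call to move; the robot and the scene stay as the last step left them, time stands still between calls to the robot, and variables do not carry over. Pictures are saved under pics/ and viewed, and the job is handed in when it is done.

Besides the shell and the picture viewer there is one more tool, called after "Request:" by a JSON object that holds its "name" and its "arguments". apply_moves: Moves the arm, as the interface text tells. Shift numbers are shares of 0.05 m and turn numbers shares of 0.12 rad, none past 1 either way. Its arguments: {"type":"object","properties":{"plan":{"type":"string"}},"required":["plan"]}

```bash
mkdir -p pics; ls; cat > h.py <<'E'
from bench import ctrl
import numpy as np, cv2
from scipy.spatial.transform import Rotation as Rn
def snap(c,f):
    im=ctrl.camera(c); cv2.imwrite('pics/'+f,im[:,:,::-1]); return im
def ray(c,u,v,z,cal=None):
    k=cal or ctrl.get_calibration(c); K=np.array(k['intrinsics']);R=np.array(k['R']);t=np.array(k['t'])
    d=R.T@np.linalg.inv(K)@[u,v,1]; o=-R.T@t; return o+d*(z-o[2])/d[2]
def proj(c,X):
    k=ctrl.get_calibration(c); p=np.array(k['intrinsics'])@(np.array(k['R'])@np.array(X)+np.array(k['t'])); return p[:2]/p[2]
E
python3 - <<'E'
from h import *
np.set_printoptions(precision=4,suppress=True)
o=ctrl.get_obs(); print(o['time_s'],o['eef_pos'],o['eef_rot'],o['opening'],ctrl.tcp_to_tips)
q=o['eef_rot'];print(Rn.from_quat([q[1],q[2],q[3],q[0]]).as_matrix())
snap('top','t0.png');snap('scene','s0.png')
for n in ['master_mid','red_mid','nest','zero_top','pad_top','gauge']:
    for r in ctrl.recognise('top',n)[:5]: print(n,np.array(r['point']),r['score'],proj('top',r['point']))
E
```

```text
pics
0.0 [ 0.2321 -0.5254  0.2102] [ 0.5929 -0.592   0.3865 -0.3856] 1.0018938734846898 0.011
[[ 0.4039 -0.0004  0.9148]
 [-0.9148  0.0017  0.4039]
 [-0.0017 -1.      0.0003]]
master_mid [0.3493 0.2094 0.0462] 0.78 [137.5899 249.4607]
master_mid [0.476  0.2499 0.1021] 0.67 [108.1263 187.0686]
red_mid [ 0.3432 -0.1476  0.0455] 0.7 [310.4904 247.8073]
red_mid [ 0.4337 -0.1551  0.041 ] 0.62 [312.3506 204.0967]
nest [0.5304 0.1937 0.0459] 0.88 [144.2258 161.8226]
zero_top [0.4951 0.1147 0.0727] 0.6 [180.3821 176.7778]
pad_top [ 0.5978 -0.3096  0.0068] 0.92 [377.4239 128.0998]
pad_top [0.5309 0.1961 0.0462] 0.7 [143.0302 161.5941]
gauge [0.5313 0.1957 0.0471] 0.69 [143.1102 161.3477]
```

View pics/t0.png

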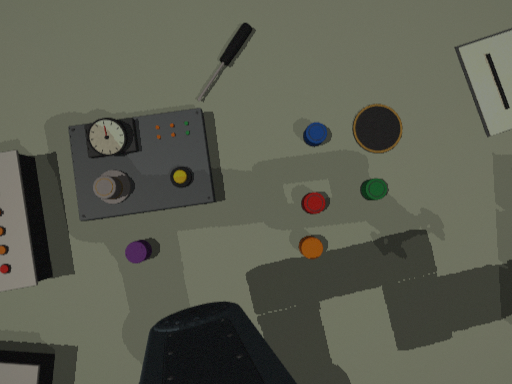

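View pics/s0.png

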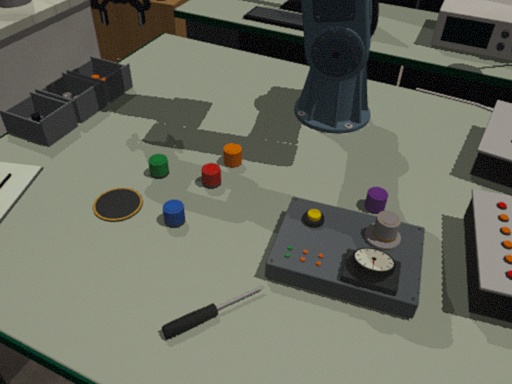

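The top view shows a steel cylinder on the gauge anvil at (108,187). A purple look-alike stands on the bench at (137,252). The heads are red (315,203), orange (312,248), green (375,189) and blue (316,134). The pad is at (377,128) and the yellow zero button at (180,177). The steel one at (108,187) is the master because it is bare steel and sits on the anvil, and (315,203) is the red head. I'll check both in an enlarged crop.

```bash
python3 - <<'E'
import cv2,numpy as np
im=cv2.imread('pics/t0.png')
a=cv2.resize(im[95:275,55:225],None,fx=3,fy=3,interpolation=cv2.INTER_CUBIC)
b=cv2.resize(im[95:275,285:375],None,fx=3,fy=3,interpolation=cv2.INTER_CUBIC)
cv2.imwrite('pics/c0.png',np.hstack([a,b]))
E
```

```text
(no output)
```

View pics/c0.png

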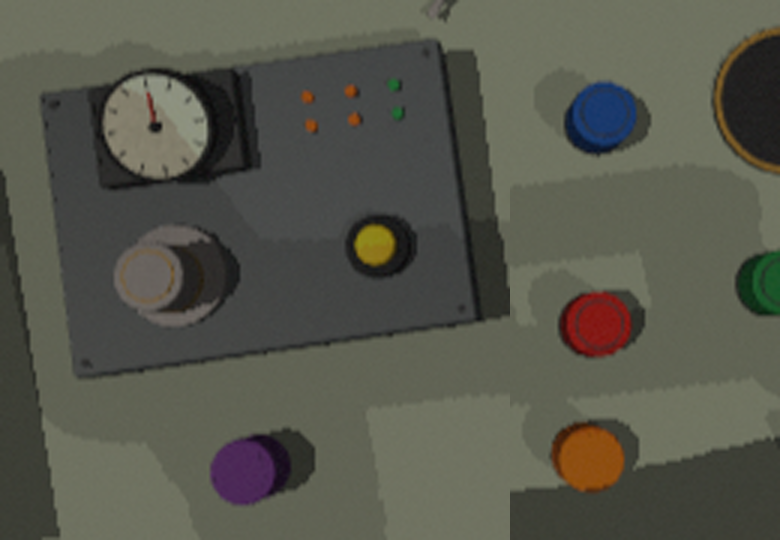

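The crop confirms it. The master is the bare steel cylinder with a brass band, top centre near px (104.7,187). The red head's top is at (313.7,202.7), clearly different from the orange one below it. The zero button is at (180,176.3).

```bash
python3 - <<'E'
from h import *
np.set_printoptions(precision=4,suppress=True)
f=lambda x,y:(55+(x+.5)/3-.5,95+(y+.5)/3-.5)
def r(n,u,v,z): p=ray('top',u,v,z);print(n,p);return p
r('master',*f(149,276),.102);r('zero',*f(375,244),.062)
r('red',*f(596-510+690,323),.044); r('pad',377.5,128.3,.004)
C=[r('corner',*f(*c),.05)[:2] for c in [(42,93),(440,40),(480,320),(76,377)]]
c=np.mean(C,0);e=C[0]-C[1];e2=C[3]-C[2];y=(e+e2);print(np.linalg.norm(e),np.linalg.norm(e2),np.linalg.norm(C[0]-C[3]));y/=np.linalg.norm(y);x=np.array([y[1],-y[0]])
print('ctr',c,'yaw',np.arctan2(x[1],x[0]));print('nest',c-.04*x+.06*y,'zero',c-.04*x-.08*y)
for n in ['master_mid','red_mid','zero_top','nest','pad_top']:
    pass
snap('scene','s1.png')
for n in ['master_mid','red_mid','zero_top','pad_top']:
    for q in ctrl.recognise('scene',n)[:6]: print(n,np.array(q['point']),q['score'])
print(ctrl.get_obs()['time_s'])
E
```

```text
master [0.477  0.2572 0.102 ]
zero [0.4976 0.1179 0.062 ]
red [ 0.4373 -0.1568  0.044 ]
pad [ 0.5979 -0.3107  0.004 ]
corner [0.609  0.3482 0.05  ]
corner [0.6402 0.0724 0.05  ]
corner [0.4444 0.0485 0.05  ]
corner [0.4122 0.3256 0.05  ]
0.2775477323843392 0.2789159358237143 0.19809927076121675
ctr [0.5265 0.1986] yaw 0.1139088500940798
nest [0.4799 0.2537] zero [0.4958 0.1146]
master_mid [0.3638 0.2143 0.0418] 0.74
master_mid [0.4965 0.2585 0.0932] 0.65
red_mid [ 0.3582 -0.1458  0.0391] 0.97
red_mid [ 0.4528 -0.1495  0.0371] 0.67
zero_top [0.5045 0.1162 0.0698] 0.7
pad_top [ 0.6052 -0.3111  0.0063] 0.94
0.65
```

Request:
{"name": "apply_moves", "arguments": {"plan": "-0.8 0 0.6 0 0.84 0 0; -0.8 0 0.6 0 0.84 0 0; -0.8 0 0.6 0 0.84 0 0; -0.8 0 0.6 0 0 0 0; -0.8 0 0.6 0 0 0 0"}}

```text
time_s: 1.15
eef_pos: [0.3315, -0.2966, 0.2113]
eef_rot: [-0.527, 0.527, -0.471, 0.471]
wrist_force: [1.2, 0.4, -0.8]
opening: 0.139
```

```bash
cat >> h.py <<'E'
np.set_printoptions(precision=4,suppress=True)
def to(X,yaw=-83.5):
    o=ctrl.get_obs();q=o['eef_rot'];R=Rn.from_quat([q[1],q[2],q[3],q[0]]).as_matrix()
    a=np.radians(yaw);x=np.array([np.cos(a),np.sin(a),0]);y=np.array([0,0,-1.]);Rt=np.stack([x,y,np.cross(x,y)],1)
    print('t',o['time_s'],'p',np.array(o['eef_pos']),'open',o['opening'],'F',np.array(o['wrist_force']))
    print('shift shares (x y z tool)',R.T@(np.array(X)-o['eef_pos'])/.05,'turn shares',Rn.from_matrix(R.T@Rt).as_rotvec()/.12)
E
python3 -c "
from h import *
to([.497,.116,.13])"
```

```text
t 1.15 p [ 0.3315 -0.2966  0.2113] open 0.13936958451255607 F [ 1.2158  0.3646 -0.8058]
shift shares (x y z tool) [-7.8306  1.6235  4.2117] turn shares [-0.0047 -0.01    0.006 ]
```

Request:
{"name": "apply_moves", "arguments": {"plan": "-0.8 0 0.42 0 0 0 0; -0.8 0 0.42 0 0 0 0; -0.8 0 0.42 0 0 0 0; -0.8 0 0.42 0 0 0 0; -0.8 0 0.42 0 0 0 0"}}

```text
time_s: 1.65
eef_pos: [0.4132, -0.0859, 0.2115]
eef_rot: [0.528, -0.527, 0.47, -0.471]
wrist_force: [1.4, 0.0, -0.0]
opening: -0.003
```

Request:
{"name": "apply_moves", "arguments": {"plan": "-0.8 0.2 0.42 0 0 0 0; -0.8 0.2 0.42 0 0 0 0; -0.8 0.2 0.42 0 0 0 0; -0.8 0.2 0.42 0 0 0 0; -0.6 0.2 0.4 0 0 0 0"}}

```text
time_s: 2.15
eef_pos: [0.4949, 0.1155, 0.1609]
eef_rot: [0.528, -0.528, 0.47, -0.471]
wrist_force: [0.2, -0.4, 0.4]
opening: 0.001
```

```bash
python3 -c "
from h import *
to([.497,.116,.10]); snap('wrist','w0.png')
for n in ['zero_top','master_mid','nest']:
    for q in ctrl.recognise('wrist',n)[:6]: print(n,np.array(q['point']),q['score'])
to([.497,.116,.10])"
```

```text
t 2.15 p [0.4949 0.1155 0.1609] open 0.0013871967770161906 F [ 0.215  -0.3697  0.3503]
shift shares (x y z tool) [-0.0042  1.2181  0.0413] turn shares [-0.0053  0.0118 -0.0017]
zero_top [0.5008 0.1191 0.0717] 0.96
master_mid [0.4797 0.2501 0.1021] 0.87
master_mid [0.3667 0.2212 0.0225] 0.87
nest [0.5488 0.1966 0.0527] 0.83
t 2.35 p [0.4943 0.1135 0.1607] open -0.00310477711607464 F [-0.2545 -0.7261  0.7179]
shift shares (x y z tool) [-0.0433  1.2133  0.0615] turn shares [0.0102 0.0173 0.0016]
```

View pics/w0.png

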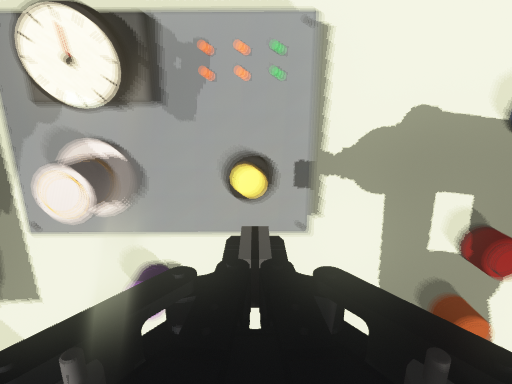

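The wrist view shows the zero button at (248,181) and the shut fingertips at about (255,235). The fingers look aligned with the button, so I'll work out how far to press.

```bash
python3 -c "
from h import *
for z in (.058,.062,.066,.070): print(z,ray('wrist',248,180,z),ray('top',180,176.3,z))
to([.499,.117,.09])"
```

```text
0.058 [0.4965 0.1197 0.058 ] [0.4973 0.1179 0.058 ]
0.062 [0.4974 0.1197 0.062 ] [0.497  0.1172 0.062 ]
0.066 [0.4984 0.1197 0.066 ] [0.4967 0.1166 0.066 ]
0.07 [0.4994 0.1198 0.07  ] [0.4963 0.1159 0.07  ]
t 2.35 p [0.4943 0.1135 0.1607] open -0.00310477711607464 F [-0.2545 -0.7261  0.7179]
shift shares (x y z tool) [-0.0585  1.4132  0.1038] turn shares [0.0102 0.0173 0.0016]
```

Request:
{"name": "apply_moves", "arguments": {"plan": "-0.04 0.5 0.05 0 0 0 0; -0.04 0.4 0.02 0 0 0 0; 0 0.3 0 0 0 0 0; 0 0.2 0 0 0 0 0; 0 0 0 0 0 0 0"}}

```text
time_s: 2.85
eef_pos: [0.4966, 0.1163, 0.0902]
eef_rot: [-0.527, 0.528, -0.472, 0.471]
wrist_force: [-0.6, -0.4, -0.0]
opening: -0.002
```

Request:
{"name": "apply_moves", "arguments": {"plan": "0 0.1 0 0 0 0 0; 0 0.06 0 0 0 0 0; 0 0.04 0 0 0 0 0; 0 0 0 0 0 0 0; 0 0 0 0 0 0 0"}}

```text
time_s: 3.35
eef_pos: [0.4978, 0.1173, 0.0813]
eef_rot: [0.528, -0.527, 0.471, -0.471]
wrist_force: [0.8, 0.3, -0.8]
opening: 0.006
```

Request:
{"name": "apply_moves", "arguments": {"plan": "0 0.05 0 0 0 0 0; 0 0.05 0 0 0 0 0; 0 0 0 0 0 0 0; 0 0 0 0 0 0 0; 0 0 0 0 0 0 0"}}

```text
time_s: 3.85
eef_pos: [0.4977, 0.1173, 0.0761]
eef_rot: [0.528, -0.528, 0.471, -0.471]
wrist_force: [0.2, 0.1, -0.4]
opening: 0.002
```

Request:
{"name": "apply_moves", "arguments": {"plan": "0 0.04 0 0 0 0 0; 0 0 0 0 0 0 0; 0 0.03 0 0 0 0 0; 0 0 0 0 0 0 0; 0 0 0 0 0 0 0"}}

```text
time_s: 4.35
eef_pos: [0.4976, 0.1173, 0.0725]
eef_rot: [-0.527, 0.528, -0.471, 0.471]
wrist_force: [-0.0, 0.8, 0.1]
opening: 0.002
```

Request:
{"name": "apply_moves", "arguments": {"plan": "0 0.03 0 0 0 0 0; 0 0 0 0 0 0 0; 0 0.03 0 0 0 0 0; 0 0 0 0 0 0 0; 0 0 0 0 0 0 0"}}

```text
time_s: 4.85
eef_pos: [0.4976, 0.1173, 0.0695]
eef_rot: [-0.527, 0.528, -0.471, 0.471]
wrist_force: [-0.1, -0.3, -1.3]
opening: 0.001
```

```bash
python3 -c "
from h import *
im=snap('scene','s2.png'); cv2.imwrite('pics/s2c.png',cv2.resize(im[150:300,250:430,::-1],None,fx=4,fy=4,interpolation=cv2.INTER_CUBIC))
print(ctrl.get_obs()['wrist_force'],ctrl.get_obs()['eef_pos'])"
```

```text
[-0.3797 -0.4439 -0.2978] [0.4976 0.1173 0.0696]
```

View pics/s2c.png

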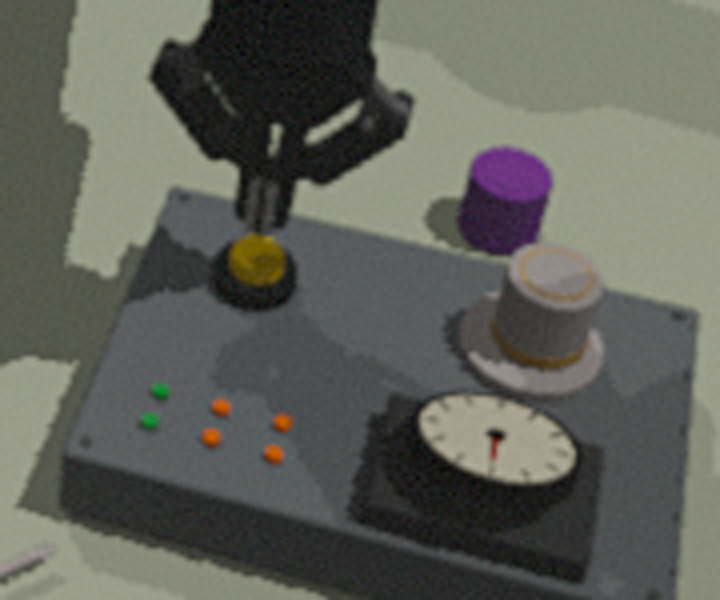

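```bash
python3 -c "
from h import *
p=np.array(ctrl.get_obs()['eef_pos'])
print(proj('scene',p-[0,0,.011]), proj('scene',p), proj('scene',[.497,.117,.065]))
for z in (.055,.06,.065,.07): print(z,ray('scene',250+257.5/4,150+258/4,z),proj('scene',[.497,.118,z]))
print(p)"
```

```text
[313.3903 217.6183] [313.9495 213.7679] [313.6829 215.1406]
0.055 [0.4845 0.1151 0.055 ] [313.6372 218.7764]
0.06 [0.4895 0.1164 0.06  ] [313.8905 217.0418]
0.065 [0.4946 0.1176 0.065 ] [314.1456 215.2955]
0.07 [0.4997 0.1189 0.07  ] [314.4023 213.5372]
[0.4976 0.1173 0.0696]
```

```bash
python3 -c "
from h import *
p=np.array(ctrl.get_obs()['eef_pos'])
a=snap('wrist','w1.png')
b=ctrl.camera('scene')[:,:,::-1][180:240,280:350]
cv2.imwrite('pics/s3c.png',cv2.resize(b,None,fx=10,fy=10,interpolation=cv2.INTER_CUBIC))
print(proj('wrist',p-[0,0,.011]), proj('wrist',p), proj('wrist',[.497,.117,.065]))"
```

```text
[254.4288 219.4782] [254.4199 226.2992] [254.7978 224.3763]
```

View pics/w1.png

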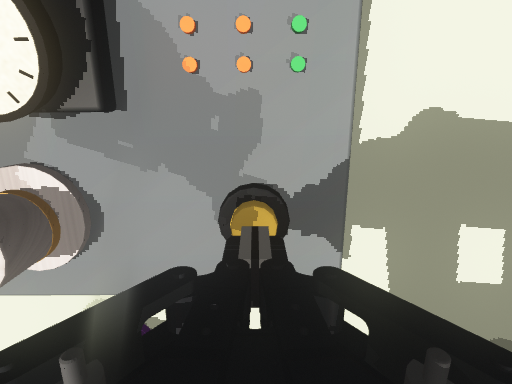

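View pics/s3c.png

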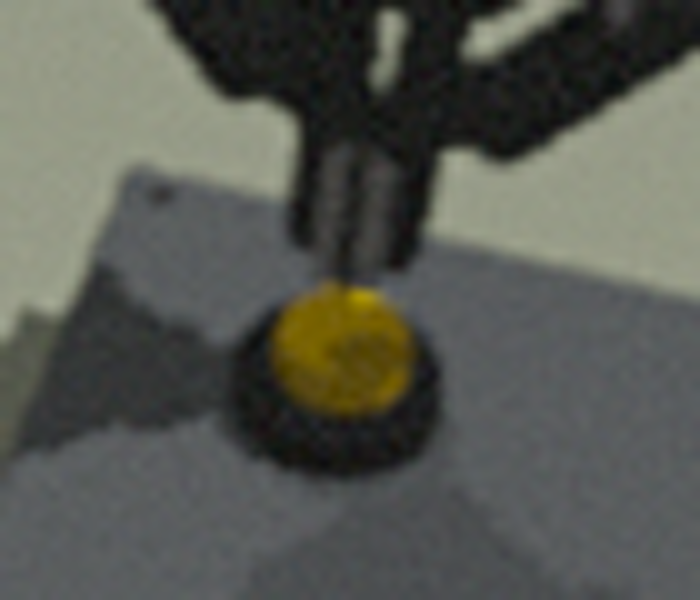

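```bash
python3 -c "
from h import *
def P(c):
    k=ctrl.get_calibration(c);return np.array(k['intrinsics'])@np.c_[np.array(k['R']),np.array(k['t'])]
X=cv2.triangulatePoints(P('scene'),P('wrist'),np.array([315.,207.]),np.array([255.,228.]));print(X[:3].T/X[3])
p=np.array(ctrl.get_obs()['eef_pos']);print(p)
# button: scene centre of yellow, wrist estimate via radius
for z in (.07,.075,.08,.085,.09,.1): print(z,ray('scene',315,207,z),ray('wrist',255,228,z),proj('wrist',[.497,.118,.065]))"
```

```text
[[0.5079 0.1195 0.0982]]
[0.4976 0.1173 0.0696]
0.07 [0.4782 0.1125 0.07  ] [0.4968 0.1169 0.07  ] [253.1222 224.1974]
0.075 [0.4834 0.1138 0.075 ] [0.4988 0.1171 0.075 ] [253.1222 224.1974]
0.08 [0.4886 0.1152 0.08  ] [0.5009 0.1173 0.08  ] [253.1222 224.1974]
0.085 [0.4939 0.1165 0.085 ] [0.5029 0.1176 0.085 ] [253.1222 224.1974]
0.09 [0.4991 0.1178 0.09  ] [0.505  0.1178 0.09  ] [253.1222 224.1974]
0.1 [0.5096 0.1204 0.1   ] [0.5091 0.1183 0.1   ] [253.1222 224.1974]
```

The scene and wrist pictures both show a gap between the fingertips and the button. Triangulated, the tips are at z≈0.095, higher than the reported TCP implies. No force has built up either, so I'll go down in small steps and watch the force.

Request:
{"name": "apply_moves", "arguments": {"plan": "0 0.04 0 0 0 0 0; 0 0 0 0 0 0 0; 0 0.04 0 0 0 0 0; 0 0 0 0 0 0 0; 0 0 0 0 0 0 0"}}

```text
time_s: 5.5
eef_pos: [0.4975, 0.1173, 0.0655]
eef_rot: [-0.527, 0.528, -0.471, 0.471]
wrist_force: [-1.4, -0.4, 1.0]
opening: -0.002
```

```bash
python3 -c "
from h import *
b=ctrl.camera('scene')[:,:,::-1][180:240,280:350]
cv2.imwrite('pics/s4c.png',cv2.resize(b,None,fx=8,fy=8,interpolation=cv2.INTER_CUBIC))
o=ctrl.get_obs();print(o['eef_pos'],o['wrist_force'],o['joint_efforts'])"
```

```text
[0.4976 0.1173 0.0656] [ 0.811   0.3662 -0.3617] [  0.0006 -40.5593 -28.9361  -0.0001   0.0029  -0.    ]
```

View pics/s4c.png

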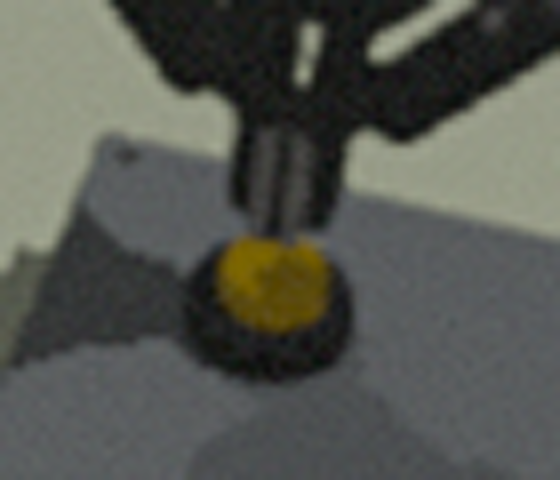

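Request:
{"name": "apply_moves", "arguments": {"plan": "0 0.05 0 0 0 0 0; 0 0 0 0 0 0 0; 0 0.05 0 0 0 0 0; 0 0 0 0 0 0 0; 0 0 0 0 0 0 0"}}

```text
time_s: 6.05
eef_pos: [0.4975, 0.1173, 0.0605]
eef_rot: [-0.527, 0.528, -0.471, 0.471]
wrist_force: [0.6, -0.3, -0.5]
opening: 0.0
```

Request:
{"name": "apply_moves", "arguments": {"plan": "0 0.04 0 0 0 0 0; 0 0 0 0 0 0 0; 0 0.04 0 0 0 0 0; 0 0 0 0 0 0 0; 0 0 0 0 0 0 0"}}

```text
time_s: 6.55
eef_pos: [0.4976, 0.1173, 0.0565]
eef_rot: [-0.527, 0.528, -0.471, 0.471]
wrist_force: [0.4, 0.3, -0.3]
opening: 0.003
```

```bash
python3 -c "
from h import *
b=ctrl.camera('scene')[:,:,::-1][180:240,280:350]
cv2.imwrite('pics/s5c.png',cv2.resize(b,None,fx=8,fy=8,interpolation=cv2.INTER_CUBIC))
o=ctrl.get_obs();print(o['eef_pos'],o['wrist_force'],o['joint_efforts'],proj('scene',[.508,.117,.065]))"
```

```text
[0.4976 0.1173 0.0566] [ 0.3809 -0.046  -0.0941] [  0.0005 -40.8522 -28.4747  -0.       0.0027  -0.    ] [311.8274 218.554 ]
```

View pics/s5c.png

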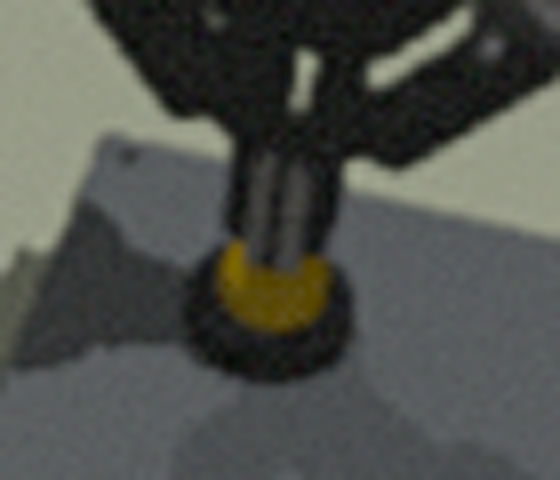

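Request:
{"name": "apply_moves", "arguments": {"plan": "0 0.06 0 0 0 0 0; 0 0 0 0 0 0 0; 0 0.04 0 0 0 0 0; 0 0 0 0 0 0 0; 0 0 0 0 0 0 0"}}

```text
time_s: 7.1
eef_pos: [0.4977, 0.1173, 0.0517]
eef_rot: [0.528, -0.528, 0.471, -0.471]
wrist_force: [-0.5, 0.2, 0.2]
opening: 0.001
```

Request:
{"name": "apply_moves", "arguments": {"plan": "0 0.03 0 0 0 0 0; 0 0 0 0 0 0 0; 0 0.03 0 0 0 0 0; 0 0 0 0 0 0 0; 0 0 0 0 0 0 0"}}

```text
time_s: 7.6
eef_pos: [0.4978, 0.1173, 0.0487]
eef_rot: [0.528, -0.527, 0.471, -0.471]
wrist_force: [-0.2, -0.2, 3.1]
opening: 0.001
```

```bash
python3 -c "
from h import *
b=ctrl.camera('scene')[:,:,::-1][180:240,280:350]
cv2.imwrite('pics/s6c.png',cv2.resize(b,None,fx=8,fy=8,interpolation=cv2.INTER_CUBIC))
o=ctrl.get_obs();print(o['eef_pos'],o['wrist_force'],o['joint_efforts'])"
```

```text
[0.4977 0.1173 0.0487] [-0.1278  0.1069  3.2287] [ -0.0635 -39.6842 -27.1378  -0.01    -0.1197   0.0001]
```

View pics/s6c.png

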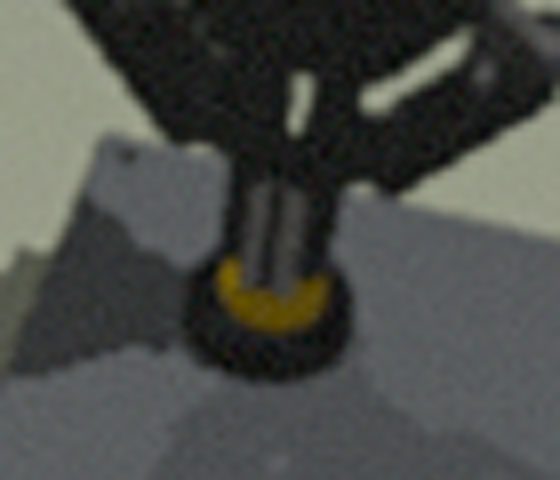

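Request:
{"name": "apply_moves", "arguments": {"plan": "0 0.04 0 0 0 0 0; 0 0 0 0 0 0 0; 0 0.03 0 0 0 0 0; 0 0 0 0 0 0 0; 0 0 0 0 0 0 0"}}

```text
time_s: 8.15
eef_pos: [0.4978, 0.1173, 0.0458]
eef_rot: [0.528, -0.528, 0.471, -0.471]
wrist_force: [-3.6, -0.3, 9.7]
opening: 0.001
```

Contact came at TCP z≈0.052, and the button bottomed at 9.7 N, which is more than the 5 N spring. So it was fully pressed, with the master seated. It also shows the shut tips sit about 13 mm above the reported TCP, which I'll allow for. Next I lift off and open.

Request:
{"name": "apply_moves", "arguments": {"plan": "0 0 0 0 0 0 0; 0 -0.2 0 0 0 0 0; 0 -0.5 0 0 0 0 0; 0 -0.7 0 0 0 0 0; 0 -0.7 0 0 0 0 0.5"}}

```text
time_s: 8.65
eef_pos: [0.4966, 0.1173, 0.1506]
eef_rot: [-0.527, 0.528, -0.471, 0.47]
wrist_force: [1.0, 0.6, 0.5]
opening: 0.155
```

Request:
{"name": "apply_moves", "arguments": {"plan": "0 0 0 0 0 0 1; 0 0 0 0 0 0 1; -0.3 0 0 0 0 0 1; -0.5 0 0 0 0 0 1; 0 0 0 0 0 0 1"}}

```text
time_s: 9.15
eef_pos: [0.4912, 0.1596, 0.1483]
eef_rot: [-0.527, 0.529, -0.472, 0.469]
wrist_force: [-0.2, -0.4, -0.1]
opening: 0.991
```

```bash
python3 -c "
from h import *
a=snap('wrist','w2.png')
for n in ['master_mid']:
    for q in ctrl.recognise('wrist',n)[:6]: print(n,np.array(q['point']),q['score'])
to([.479,.2545,.14])"
```

```text
master_mid [0.4832 0.2543 0.1013] 0.86
master_mid [0.357  0.2173 0.0442] 0.81
t 9.25 p [0.4919 0.1578 0.1486] open 1.0020901993760853 F [ 0.6948 -0.3706 -0.4892]
shift shares (x y z tool) [-1.9504  0.1726 -0.0326] turn shares [ 0.0234  0.0144 -0.    ]
```

View pics/w2.png

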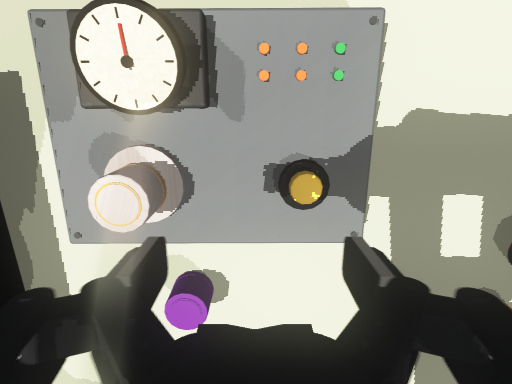

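Request:
{"name": "apply_moves", "arguments": {"plan": "-0.5 0 0 0 0 0 1; -0.7 0 0 0 0 0 1; -0.5 0 0 0 0 0 1; -0.25 0 -0.03 0 0 0 1; 0 0 0 0 0 0 1"}}

```text
time_s: 9.75
eef_pos: [0.4798, 0.2544, 0.1494]
eef_rot: [-0.528, 0.528, -0.471, 0.47]
wrist_force: [-0.6, 0.1, -0.2]
opening: 1.0
```

```bash
python3 -c "
from h import *
a=snap('wrist','w3.png')
for n in ['master_mid']:
    for q in ctrl.recognise('wrist',n)[:6]: print(n,np.array(q['point']),q['score'])
to([.479,.2545,.14])"
```

```text
master_mid [0.4805 0.256  0.1018] 0.96
t 9.85 p [0.4804 0.2529 0.1497] open 1.0004290031028287 F [ 0.314  -0.0818 -0.5522]
shift shares (x y z tool) [-0.0345  0.1934 -0.0246] turn shares [0.0064 0.0016 0.0064]
```

View pics/w3.png

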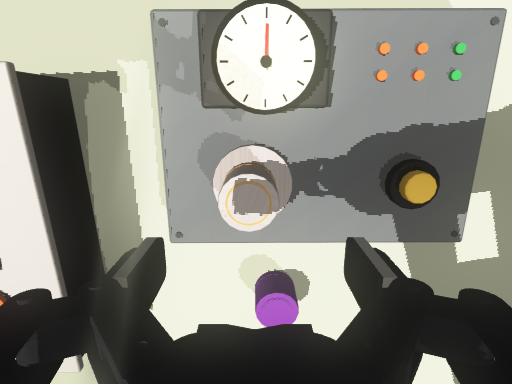

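```bash
python3 -c "
from h import *
r=ray('wrist',248.5,202.5,.102);print(r,proj('wrist',[*np.array(ctrl.get_obs()['eef_pos'])[:2],.102]))
to([.480,.256,.05])"
```

```text
[0.4791 0.2572 0.102 ] [254.4448 201.422 ]
t 9.85 p [0.4804 0.2529 0.1497] open 1.0004290031028287 F [ 0.314  -0.0818 -0.5522]
shift shares (x y z tool) [-0.0634  1.9934  0.    ] turn shares [0.0064 0.0016 0.0064]
```

Request:
{"name": "apply_moves", "arguments": {"plan": "-0.08 0.4 -0.02 0 0 0 1; 0 0.5 0 0 0 0 1; 0 0.5 0 0 0 0 1; 0 0.3 0 0 0 0 1; 0 0 0 0 0 0 1"}}

```text
time_s: 10.35
eef_pos: [0.4776, 0.256, 0.0628]
eef_rot: [-0.526, 0.529, -0.472, 0.47]
wrist_force: [0.3, -0.2, 0.0]
opening: 1.0
```

```bash
python3 -c "
from h import *
to([.479,.2565,.05])
b=ctrl.camera('scene')[:,:,::-1][160:290,330:450]
a=ctrl.camera('wrist')[:,:,::-1][100:340,90:420]
cv2.imwrite('pics/s7.png',np.hstack([cv2.resize(b,(480,520),interpolation=cv2.INTER_CUBIC)[:480],a[:,:,:].repeat(2,0)[:480,:320]]))"
```

```text
t 10.35 p [0.4776 0.256  0.0628] open 0.9995538430337128 F [ 0.3251 -0.2057  0.0469]
shift shares (x y z tool) [-0.0065  0.2568  0.0308] turn shares [ 0.0387 -0.0115  0.0081]
```

View pics/s7.png

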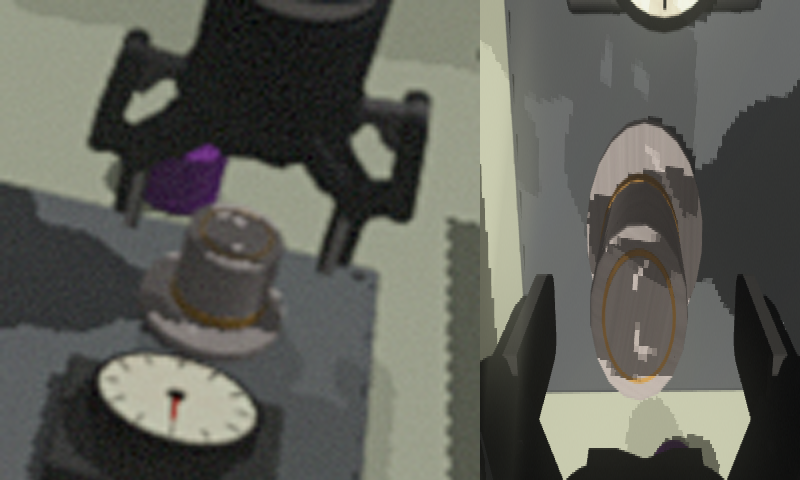

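```bash
python3 -c "
from h import *
for z in (.08,.085,.09,.095,.1): print(z,ray('scene',387.8,221.3,z))"
```

```text
0.08 [0.4626 0.258  0.08  ]
0.085 [0.468  0.2582 0.085 ]
0.09 [0.4734 0.2584 0.09  ]
0.095 [0.4788 0.2587 0.095 ]
0.1 [0.4843 0.2589 0.1   ]
```

Request:
{"name": "apply_moves", "arguments": {"plan": "0 0.2 0.03 0.03 0 0 1; 0 0.2 0 0 0 0 1; 0 0 0 0 0 0 1; 0 0 0 0 0 0 0.8; 0 0 0 0 0 0 0.6"}}

```text
time_s: 10.95
eef_pos: [0.4809, 0.2579, 0.0453]
eef_rot: [0.529, -0.527, 0.47, -0.472]
wrist_force: [0.6, 0.4, -0.2]
opening: 0.691
```

```bash
python3 -c "
from h import *
to([.479,.2565,.043])
b=ctrl.camera('scene')[:,:,::-1][160:290,330:450]
a=ctrl.camera('wrist')[:,:,::-1][100:340,90:420]
cv2.imwrite('pics/s8.png',np.hstack([cv2.resize(b,(480,520),interpolation=cv2.INTER_CUBIC)[:480],a[:,:,:].repeat(2,0)[:480,:320]]))"
```

```text
t 10.95 p [0.4809 0.2579 0.0453] open 0.6906557246932014 F [ 0.6356  0.3916 -0.1626]
shift shares (x y z tool) [ 0.0233  0.0468 -0.0403] turn shares [-0.0336  0.0015 -0.0002]
```

View pics/s8.png

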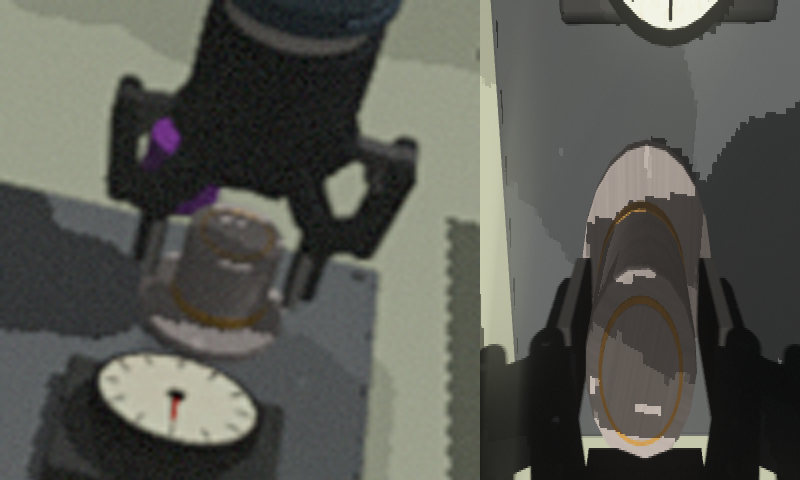

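The pads straddle the master with a good overlap. Closing.

Request:
{"name": "apply_moves", "arguments": {"plan": "0 0.04 -0.03 0 0 0 0.6; 0 0 0 0 0 0 0.3; 0 0 0 0 0 0 0; 0 0 0 0 0 0 0; 0 0 0 0 0 0 0"}}

```text
time_s: 11.55
eef_pos: [0.4793, 0.2579, 0.0434]
eef_rot: [0.529, -0.526, 0.47, -0.472]
wrist_force: [-0.9, 2.6, 3.9]
opening: 0.524
```

Request:
{"name": "apply_moves", "arguments": {"plan": "0 0 0 0 0 0 0; 0 -0.1 0 0 0 0 0; 0 -0.3 0 0 0 0 0; 0 -0.4 0 0 0 0 0; 0 0 0 0 0 0 0"}}

```text
time_s: 12.05
eef_pos: [0.4812, 0.258, 0.0862]
eef_rot: [0.53, -0.525, 0.469, -0.473]
wrist_force: [0.9, 0.2, -1.2]
opening: 0.523
```

```bash
python3 -c "
from h import *
to([.479,.2565,.043])
b=ctrl.camera('scene')[:,:,::-1][140:290,320:450]
a=ctrl.camera('wrist')[:,:,::-1][100:340,90:420]
cv2.imwrite('pics/s9.png',np.hstack([cv2.resize(b,(480,554),interpolation=cv2.INTER_CUBIC)[:480],a[:,:,:].repeat(2,0)[:480,:320]]))"
```

```text
t 12.05 p [0.4812 0.258  0.0862] open 0.523415643562965 F [ 0.9158  0.2206 -1.1773]
shift shares (x y z tool) [ 0.025   0.863  -0.0552] turn shares [-0.0735 -0.0005 -0.0043]
```

View pics/s9.png

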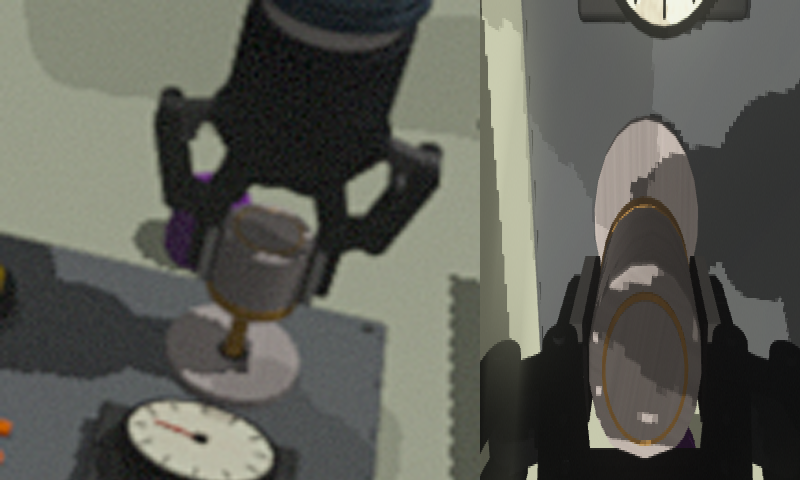

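The master is lifted cleanly and the plunger has popped up. Seated, TCP z was 0.0434, so on the pad the target is about −0.010. Next I carry it up and over to the pad.

Request:
{"name": "apply_moves", "arguments": {"plan": "0 -0.4 0 0.07 0 0 0; 0 -0.5 0 0 0 0 0; 0.2 -0.4 0 0 0 0 0; 0.5 0 0.05 0 0 0 0; 0.8 0 0.08 0 0 0 0"}}

```text
time_s: 12.65
eef_pos: [0.4929, 0.1843, 0.1479]
eef_rot: [0.531, -0.525, 0.467, -0.473]
wrist_force: [0.4, 0.9, -3.3]
opening: 0.524
```

Request:
{"name": "apply_moves", "arguments": {"plan": "0.9 0 0.09 0 0 0 0; 0.9 0 0.09 0 0 0 0; 0.9 0 0.09 0 0 0 0; 0.9 0 0.09 0 0 0 0; 0.9 0 0.09 0 0 0 0"}}

```text
time_s: 13.15
eef_pos: [0.5404, -0.039, 0.1472]
eef_rot: [0.53, -0.525, 0.469, -0.473]
wrist_force: [1.0, 0.7, -3.5]
opening: 0.524
```

```bash
python3 -c "
from h import *
to([.598,-.311,.13])"
```

```text
t 13.15 p [ 0.5404 -0.039   0.1472] open 0.5238313155762656 F [ 1.0078  0.6964 -3.4684]
shift shares (x y z tool) [5.5361 0.3458 0.5263] turn shares [-0.0849 -0.0016 -0.006 ]
```

Request:
{"name": "apply_moves", "arguments": {"plan": "0.9 0 0.09 0 0 0 0; 0.9 0 0.09 0 0 0 0; 0.9 0 0.09 0 0 0 0; 0.9 0 0.09 0 0 0 0; 0.9 0 0.09 0 0 0 0"}}

```text
time_s: 13.65
eef_pos: [0.5882, -0.2598, 0.147]
eef_rot: [0.53, -0.524, 0.469, -0.473]
wrist_force: [0.1, 0.6, -2.0]
opening: 0.526
```

Request:
{"name": "apply_moves", "arguments": {"plan": "0.6 0.1 0.08 -0.08 0 0 0; 0.3 0.1 0 0 0 0 0; 0 0.1 0 0 0 0 0; 0 0 0 0 0 0 0; 0 0 0 0 0 0 0"}}

```text
time_s: 14.15
eef_pos: [0.5977, -0.3005, 0.133]
eef_rot: [0.529, -0.527, 0.471, -0.47]
wrist_force: [0.6, 0.1, -2.0]
opening: 0.525
```

```bash
python3 -c "
from h import *
to([.598,-.311,.05])
b=ctrl.camera('scene')[:,:,::-1][110:260,60:230]
a=ctrl.camera('wrist')[:,:,::-1][100:340,90:420]
for q in ctrl.recognise('wrist','pad_top')[:6]: print(np.array(q['point']),q['score'])
cv2.imwrite('pics/s10.png',np.hstack([cv2.resize(b,(480,424),interpolation=cv2.INTER_CUBIC),a[:,:,:].repeat(2,0)[:424,:320]]))"
```

```text
t 14.15 p [ 0.5977 -0.3005  0.133 ] open 0.5245350772696478 F [ 0.583   0.1457 -2.0371]
shift shares (x y z tool) [ 0.212   1.6599 -0.0199] turn shares [-0.01    0.0119 -0.0139]
[ 0.6088 -0.3095  0.0008] 0.84
```

View pics/s10.png

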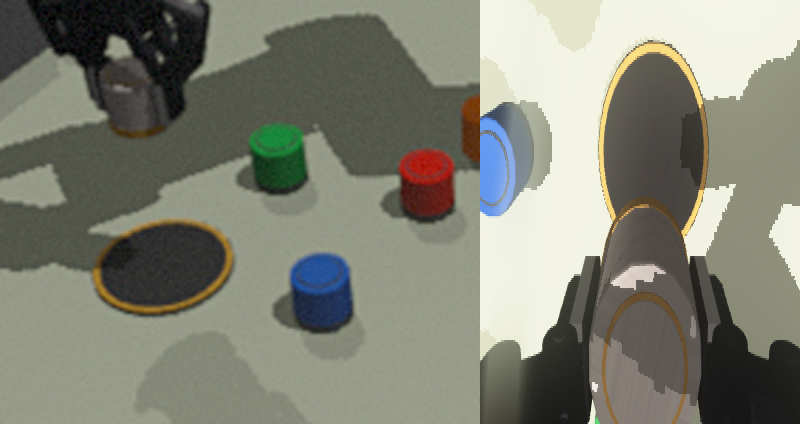

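Request:
{"name": "apply_moves", "arguments": {"plan": "0.2 0.3 0 0 0 0 0; 0 0.6 0 0 0 0 0; 0 0.6 0 0 0 0 0; 0 0.6 0 0 0 0 0; 0 0.3 0 0 0 0 0"}}

```text
time_s: 14.8
eef_pos: [0.5975, -0.3113, 0.0096]
eef_rot: [0.528, -0.527, 0.472, -0.47]
wrist_force: [-0.5, 0.1, -3.7]
opening: 0.518
```

Request:
{"name": "apply_moves", "arguments": {"plan": "0 0.1 0 0 0 0 0; 0 0.1 0 0 0 0 0; 0 0.05 0 0 0 0 0; 0 0 0 0 0 0 0; 0 0 0 0 0 0 0"}}

```text
time_s: 15.3
eef_pos: [0.6003, -0.313, 0.0025]
eef_rot: [0.528, -0.527, 0.47, -0.472]
wrist_force: [-0.0, -0.1, -2.4]
opening: 0.524
```

```bash
python3 -c "
from h import *
to([.600,-.311,-.0106])
b=ctrl.camera('scene')[:,:,::-1][110:260,60:230]
cv2.imwrite('pics/s11.png',cv2.resize(b,(680,600),interpolation=cv2.INTER_CUBIC))"
```

```text
t 15.3 p [ 0.6003 -0.313   0.0025] open 0.5243672553019489 F [-0.0301 -0.1222 -2.4283]
shift shares (x y z tool) [-0.0407  0.2625 -0.003 ] turn shares [-0.0322  0.0002  0.0119]
```

View pics/s11.png

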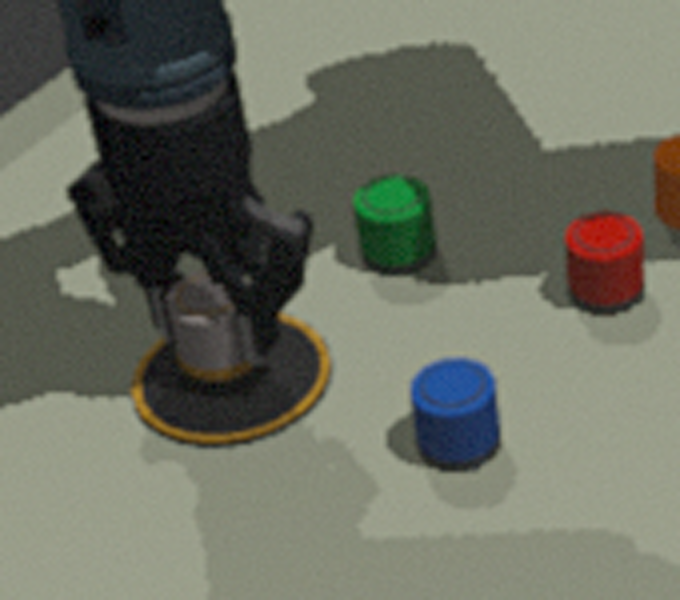

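Request:
{"name": "apply_moves", "arguments": {"plan": "0 0.08 0 0 0 0 0; 0 0.06 0 0 0 0 0; 0 0.04 0 0 0 0 0; 0 0 0 0 0 0 0; 0 0 0 0 0 0 0"}}

```text
time_s: 15.85
eef_pos: [0.5995, -0.3124, -0.008]
eef_rot: [0.528, -0.527, 0.47, -0.471]
wrist_force: [0.2, 0.0, -2.8]
opening: 0.522
```

Request:
{"name": "apply_moves", "arguments": {"plan": "0 0.03 0 0 0 0 0; 0 0.02 0 0 0 0 0; 0 0 0 0 0 0 0; 0 0 0 0 0 0 0; 0 0 0 0 0 0 0"}}

```text
time_s: 16.35
eef_pos: [0.5996, -0.3125, -0.0102]
eef_rot: [0.528, -0.527, 0.47, -0.471]
wrist_force: [0.4, 0.7, -2.6]
opening: 0.524
```

Request:
{"name": "apply_moves", "arguments": {"plan": "0 0.02 0 0 0 0 0; 0 0 0 0 0 0 0; 0 0 0 0 0 0 0; 0 0 0 0 0 0 0; 0 0 0 0 0 0 0"}}

```text
time_s: 16.85
eef_pos: [0.5997, -0.3126, -0.0106]
eef_rot: [0.528, -0.527, 0.47, -0.472]
wrist_force: [-3.5, 2.0, 6.5]
opening: 0.524
```

Force has reversed to +6.5 N, so the master is resting on the pad. Releasing gently and rising.

Request:
{"name": "apply_moves", "arguments": {"plan": "0 0 0 0 0 0 0.6; 0 0 0 0 0 0 0.7; 0 0 0 0 0 0 0.9; 0 0 0 0 0 0 1; 0 0 0 0 0 0 1"}}

```text
time_s: 17.35
eef_pos: [0.5996, -0.3125, -0.0114]
eef_rot: [0.528, -0.527, 0.47, -0.471]
wrist_force: [0.3, 0.4, -0.2]
opening: 0.999
```

Request:
{"name": "apply_moves", "arguments": {"plan": "0 -0.2 0 0 0 0 1; 0 -0.5 0 0 0 0 1; 0 -0.8 0 0 0 0 1; 0 -0.8 0 0 0 0 1; 0 -0.5 0 0 0 0 1"}}

```text
time_s: 17.85
eef_pos: [0.6007, -0.3135, 0.1335]
eef_rot: [0.528, -0.527, 0.468, -0.473]
wrist_force: [0.0, 0.5, -0.2]
opening: 0.997
```

```bash
python3 -c "
from h import *
b=ctrl.camera('scene')[:,:,::-1][110:260,60:230]
cv2.imwrite('pics/s12.png',cv2.resize(b,(680,600),interpolation=cv2.INTER_CUBIC))
a=ctrl.camera('top'); cv2.imwrite('pics/t12.png',cv2.resize(a[90:290,270:430,::-1],None,fx=3,fy=3,interpolation=cv2.INTER_CUBIC))
to([.4373,-.1568,.10])"
```

```text
t 17.95 p [ 0.6022 -0.3146  0.1355] open 1.0041734100897992 F [ 0.7955 -0.6121  0.2187]
shift shares (x y z tool) [-3.5138  0.6564 -2.9257] turn shares [-0.0814  0.0013  0.0593]
```

View pics/s12.png

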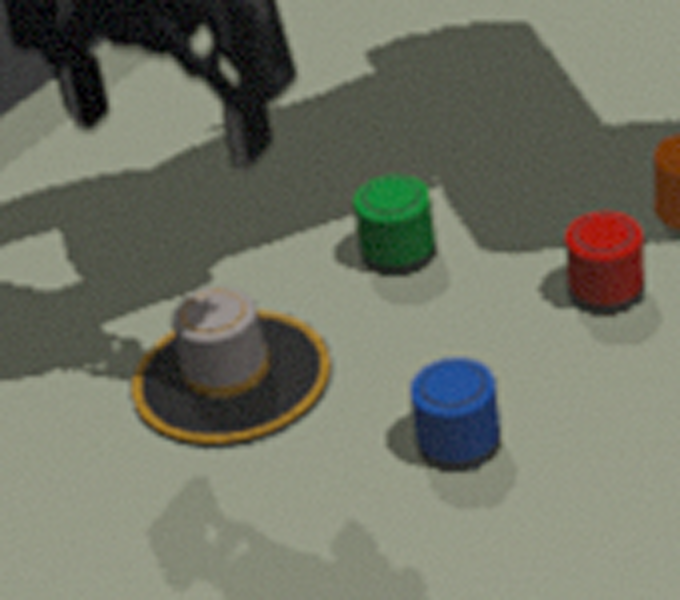

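View pics/t12.png

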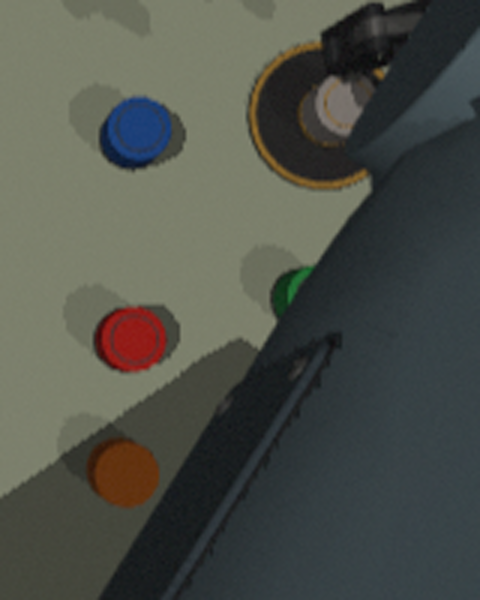

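The master stands upright and released on the pad. Moving to the red head.

Request:
{"name": "apply_moves", "arguments": {"plan": "-0.7 0 -0.58 -0.08 0 0.06 1; -0.7 0 -0.58 0 0 0 1; -0.7 0 -0.58 0 0 0 1; -0.7 0 -0.58 0 0 0 1; -0.7 0 -0.58 0 0 0 1"}}

```text
time_s: 18.45
eef_pos: [0.4335, -0.1535, 0.1298]
eef_rot: [-0.527, 0.528, -0.475, 0.467]
wrist_force: [0.5, -0.0, 1.0]
opening: 0.997
```

Request:
{"name": "apply_moves", "arguments": {"plan": "0 0.2 0 0 0 0 1; 0 0.2 0 0 0 0 1; 0 0.2 0 0 0 0 1; 0 0 0 0 0 0 1; 0 0 0 0 0 0 1"}}

```text
time_s: 18.95
eef_pos: [0.4354, -0.1553, 0.0999]
eef_rot: [-0.527, 0.528, -0.475, 0.467]
wrist_force: [0.0, -0.5, 0.0]
opening: 0.999
```

```bash
python3 -c "
from h import *
to([.4373,-.1568,.10])
snap('wrist','w13.png')
for q in ctrl.recognise('wrist','red_mid')[:6]: print(np.array(q['point']),q['score'])
"
```

```text
t 18.95 p [ 0.4354 -0.1553  0.0999] open 0.9991975971171307 F [ 0.0423 -0.4847  0.0327]
shift shares (x y z tool) [ 0.0334 -0.0017  0.0339] turn shares [ 0.068  -0.0048 -0.0668]
[ 0.4436 -0.1582  0.0438] 0.86
[ 0.3555 -0.1527  0.042 ] 0.58
```

View pics/w13.png

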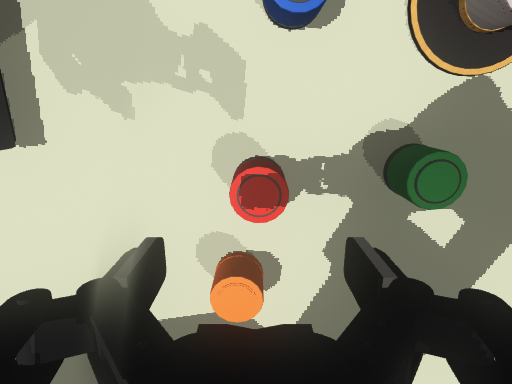

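The red head's top is at (259,194), between the jaws and clear of the orange (237,300) and green (438,182) heads.

```bash
python3 -c "
from h import *
print(ray('wrist',259,194,.044)); to([.438,-.1575,.005])"
```

```text
[ 0.4387 -0.1581  0.044 ]
t 19.05 p [ 0.4356 -0.1554  0.1005] open 1.0034565383082064 F [ 0.8101 -0.3966  0.1612]
shift shares (x y z tool) [0.0613 1.9097 0.0559] turn shares [ 0.0604 -0.0036 -0.0604]
```

Request:
{"name": "apply_moves", "arguments": {"plan": "0.06 0.3 0.05 0.06 0 -0.06 1; 0 0.5 0 0 0 0 1; 0 0.5 0 0 0 0 1; 0 0.4 0 0 0 0 1; 0 0.2 0 0 0 0 1"}}

```text
time_s: 19.55
eef_pos: [0.4373, -0.1572, 0.0041]
eef_rot: [-0.527, 0.528, -0.472, 0.47]
wrist_force: [-0.2, -0.1, 1.0]
opening: 1.001
```

Request:
{"name": "apply_moves", "arguments": {"plan": "0 0.2 0 0 0 0 1; 0 0.1 0 0 0 0 1; 0 0 0 0 0 0 0.8; 0 0 0 0 0 0 0.62; 0 0 0 0 0 0 0.62"}}

```text
time_s: 20.05
eef_pos: [0.4385, -0.1578, -0.0088]
eef_rot: [0.528, -0.527, 0.47, -0.471]
wrist_force: [-0.0, 0.1, 0.1]
opening: 0.622
```

```bash
python3 -c "
from h import *
to([.438,-.1575,-.0146])
b=ctrl.camera('scene')[:,:,::-1][90:210,150:260]
a=ctrl.camera('wrist')[:,:,::-1][100:340,90:420]
cv2.imwrite('pics/s14.png',np.hstack([cv2.resize(b,(440,480),interpolation=cv2.INTER_CUBIC),a[:,:,:].repeat(2,0)[:480,:320]]))"
```

```text
t 20.05 p [ 0.4385 -0.1578 -0.0088] open 0.6220232062643355 F [-0.0052  0.124   0.1251]
shift shares (x y z tool) [-0.0076  0.1165 -0.0096] turn shares [-0.0095  0.0003  0.0082]
```

View pics/s14.png

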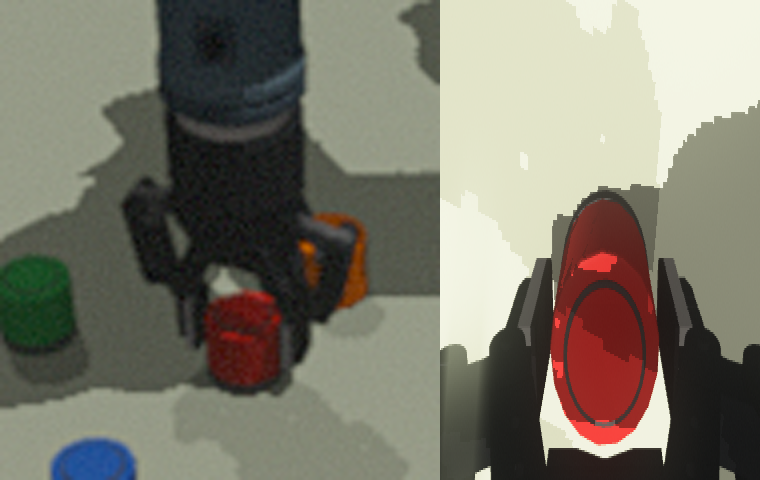

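Request:
{"name": "apply_moves", "arguments": {"plan": "0 0.1 0 0 0 0 0.62; 0 0 0 0 0 0 0.4; 0 0 0 0 0 0 0; 0 0 0 0 0 0 0; 0 0 0 0 0 0 0"}}

```text
time_s: 20.65
eef_pos: [0.4378, -0.1574, -0.0147]
eef_rot: [-0.528, 0.528, -0.471, 0.471]
wrist_force: [0.0, -0.2, -0.7]
opening: 0.527
```

Request:
{"name": "apply_moves", "arguments": {"plan": "0 -0.1 0 0 0 0 0; 0 -0.4 0 0 0 0 0; 0 -0.7 0 0 0 0 0; 0 -0.9 0 0 0 0 0; 0 -0.9 0 0 0 0 0"}}

```text
time_s: 21.15
eef_pos: [0.4371, -0.1569, 0.1369]
eef_rot: [-0.527, 0.528, -0.471, 0.47]
wrist_force: [0.9, -0.1, -0.9]
opening: 0.522
```

```bash
python3 -c "
from h import *
to([.4795,.257,.15])
snap('wrist','w15.png')"
```

```text
t 21.15 p [ 0.4371 -0.1569  0.1369] open 0.5219629571953046 F [ 0.9091 -0.0536 -0.8603]
shift shares (x y z tool) [-8.1292 -0.2565  1.7783] turn shares [ 0.0088 -0.0005 -0.008 ]
```

View pics/w15.png

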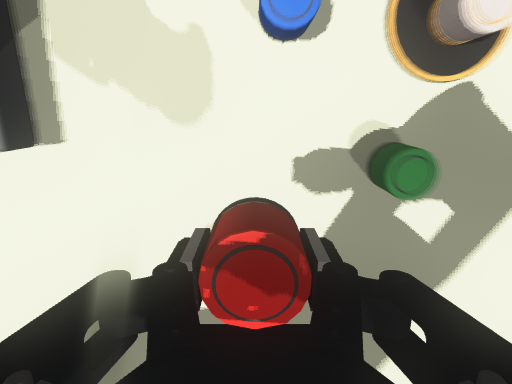

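Request:
{"name": "apply_moves", "arguments": {"plan": "-0.5 -0.2 0.1 0 0 0 0; -0.8 -0.1 0.18 0 0 0 0; -0.9 0 0.2 0 0 0 0; -0.9 0 0.2 0 0 0 0; -0.9 0 0.2 0 0 0 0"}}

```text
time_s: 21.7
eef_pos: [0.4588, 0.048, 0.1508]
eef_rot: [0.528, -0.527, 0.471, -0.471]
wrist_force: [1.1, 0.1, -1.3]
opening: 0.523
```

Request:
{"name": "apply_moves", "arguments": {"plan": "-0.9 0 0.2 0 0 0 0; -0.9 0 0.2 0 0 0 0; -0.9 0 0.2 0 0 0 0; -0.8 0 0.18 0 0 0 0; -0.5 0 0.1 0 0 0 0"}}

```text
time_s: 22.2
eef_pos: [0.4796, 0.2529, 0.1505]
eef_rot: [0.528, -0.528, 0.47, -0.47]
wrist_force: [0.4, -0.4, -0.9]
opening: 0.525
```

Request:
{"name": "apply_moves", "arguments": {"plan": "0 0 0 0 0 0 0; 0 0 0 0 0 0 0; 0 0 0 0 0 0 0; 0 0 0 0 0 0 0; 0 0 0 0 0 0 0"}}

```text
time_s: 22.7
eef_pos: [0.4802, 0.249, 0.1506]
eef_rot: [0.527, -0.527, 0.471, -0.471]
wrist_force: [-0.4, 0.2, -0.8]
opening: 0.525
```

```bash
python3 -c "
from h import *
to([.4795,.257,.12])
snap('wrist','w16.png');to([.4795,.257,.12])
b=snap('top','t16.png')"
```

```text
t 22.7 p [0.4802 0.249  0.1506] open 0.5248071017669632 F [-0.3516  0.2438 -0.8397]
shift shares (x y z tool) [-0.1609  0.6118  0.0035] turn shares [-0.0006 -0.0136  0.0003]
t 22.75 p [0.4802 0.2491 0.1506] open 0.5232809716113814 F [-0.0175  0.0643 -0.4901]
shift shares (x y z tool) [-0.1587  0.6119  0.0027] turn shares [-0.0008 -0.0125  0.0003]
```

View pics/w16.png

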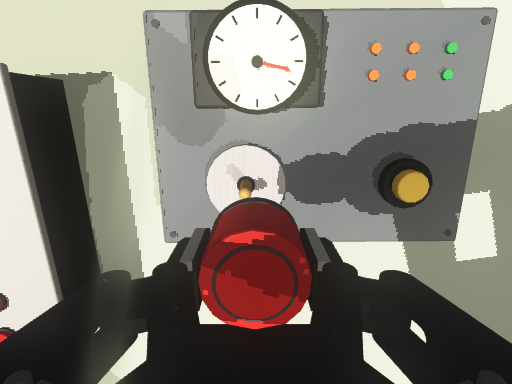

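View pics/t16.png

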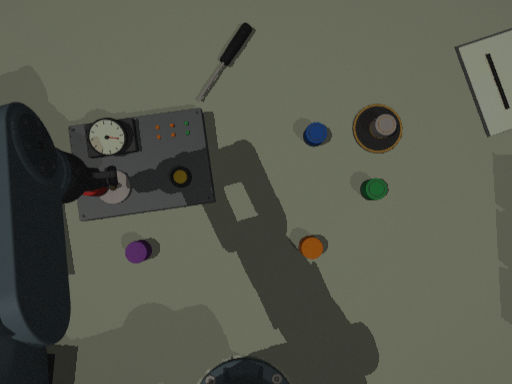

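```bash
python3 -c "
from h import *
print(ray('wrist',245.5,184.5,.058), ray('wrist',246,187,.066),ray('top',54.5+175/3-.3,94.5+276/3,.058))
print(ray('wrist',255,285,.1506+.0147+.044))
p=np.array(ctrl.get_obs()['eef_pos']);print(p)"
```

```text
[0.4808 0.2572 0.058 ] [0.4807 0.2566 0.066 ] [0.4797 0.2559 0.058 ]
[0.4797 0.249  0.2093]
[0.4802 0.2493 0.1506]
```

The nest comes out at (0.480,0.257) in both views, and the red head is centred in the grip. Lowering.

Request:
{"name": "apply_moves", "arguments": {"plan": "-0.16 0.1 0 0 0 0 0; 0 0.4 0 0 0 0 0; 0 0.4 0 0 0 0 0; 0 0.3 0 0 0 0 0; 0 0 0 0 0 0 0"}}

```text
time_s: 23.3
eef_pos: [0.4771, 0.2576, 0.0878]
eef_rot: [-0.526, 0.529, -0.472, 0.47]
wrist_force: [-0.5, 0.7, -0.7]
opening: 0.521
```

Request:
{"name": "apply_moves", "arguments": {"plan": "0 0 0 0 0 0 0; 0 0.1 0 0 0 0 0; 0 0 0 0 0 0 0; 0 0 0 0 0 0 0; 0 0 0 0 0 0 0"}}

```text
time_s: 23.8
eef_pos: [0.4795, 0.258, 0.086]
eef_rot: [0.528, -0.527, 0.471, -0.471]
wrist_force: [-0.8, -1.0, -1.3]
opening: 0.523
```

```bash
python3 -c "
from h import *
to([.4803,.257,.0434])
b=ctrl.camera('scene')[:,:,::-1][140:290,320:450]
a=ctrl.camera('wrist')[:,:,::-1][100:340,90:420]
cv2.imwrite('pics/s17.png',np.hstack([cv2.resize(b,(480,554),interpolation=cv2.INTER_CUBIC)[:480],a[:,:,:].repeat(2,0)[:480,:320]]))"
```

```text
t 23.8 p [0.4795 0.258  0.086 ] open 0.5230193934664803 F [-0.8452 -0.9704 -1.2559]
shift shares (x y z tool) [0.0215 0.8512 0.0137] turn shares [-0.0068 -0.0006 -0.0012]
```

View pics/s17.png

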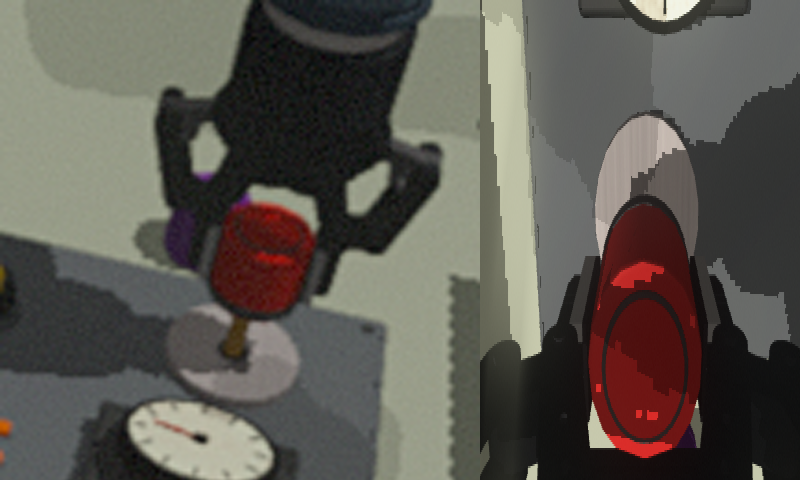

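This is nearly identical to the master picture at the same height, with the plunger centred beneath. Continuing down slowly.

Request:
{"name": "apply_moves", "arguments": {"plan": "0 0.15 0 0 0 0 0; 0 0.2 0 0 0 0 0; 0 0.2 0 0 0 0 0; 0 0.15 0 0 0 0 0; 0 0 0 0 0 0 0"}}

```text
time_s: 24.4
eef_pos: [0.4778, 0.2575, 0.0486]
eef_rot: [-0.527, 0.529, -0.472, 0.47]
wrist_force: [-0.2, -0.6, -0.3]
opening: 0.524
```

Request:
{"name": "apply_moves", "arguments": {"plan": "0 0.05 0 0 0 0 0; 0 0.03 0 0 0 0 0; 0 0 0 0 0 0 0; 0 0 0 0 0 0 0; 0 0 0 0 0 0 0"}}

```text
time_s: 24.9
eef_pos: [0.4794, 0.258, 0.0468]
eef_rot: [0.528, -0.527, 0.471, -0.471]
wrist_force: [-0.2, -0.5, -1.2]
opening: 0.524
```

Request:
{"name": "apply_moves", "arguments": {"plan": "0 0.03 0 0 0 0 0; 0 0 0 0 0 0 0; 0 0.03 0 0 0 0 0; 0 0 0 0 0 0 0; 0 0 0 0 0 0 0"}}

```text
time_s: 25.4
eef_pos: [0.4792, 0.2579, 0.0434]
eef_rot: [0.528, -0.528, 0.471, -0.471]
wrist_force: [1.4, 0.1, -0.7]
opening: 0.526
```

Request:
{"name": "apply_moves", "arguments": {"plan": "0 0.01 0 0 0 0 0; 0 0 0 0 0 0 0; 0 0 0 0 0 0 0; 0 0 0 0 0 0 0; 0 0 0 0 0 0 0"}}

```text
time_s: 25.9
eef_pos: [0.4792, 0.2579, 0.0434]
eef_rot: [0.528, -0.527, 0.471, -0.471]
wrist_force: [-3.0, -0.6, 6.5]
opening: 0.526
```

Contact (+6.5 N) came at the master's seated height, 0.0434. Releasing and retreating.

Request:
{"name": "apply_moves", "arguments": {"plan": "0 0 0 0 0 0 0.6; 0 0 0 0 0 0 0.7; 0 0 0 0 0 0 0.9; 0 0 0 0 0 0 1; 0 0 0 0 0 0 1"}}

```text
time_s: 26.4
eef_pos: [0.4791, 0.2579, 0.0429]
eef_rot: [-0.527, 0.528, -0.471, 0.471]
wrist_force: [0.2, 0.7, -0.2]
opening: 1.0
```

Request:
{"name": "apply_moves", "arguments": {"plan": "0 -0.2 0 0 0 0 1; 0 -0.5 0 0 0 0 1; 0 -0.7 0 0 0 0 1; 0 -0.7 0 0 0 0 1; 0 -0.4 0 0 0 0 1"}}

```text
time_s: 26.9
eef_pos: [0.4806, 0.2584, 0.172]
eef_rot: [0.529, -0.526, 0.47, -0.472]
wrist_force: [0.1, 0.3, 0.0]
opening: 0.997
```

Request:
{"name": "apply_moves", "arguments": {"plan": "0 0 -0.3 0 0 0 1; 0 0 -0.7 0 0 0 1; 0 0 -0.7 0 0 0 1; 0 0 -0.3 0 0 0 1; 0 0 0 0 0 0 1"}}

```text
time_s: 27.4
eef_pos: [0.3782, 0.2466, 0.1686]
eef_rot: [0.528, -0.528, 0.471, -0.471]
wrist_force: [1.2, 0.7, -0.3]
opening: 1.0
```

```bash
python3 -c "
from h import *
to([.4803,.257,.0434])
snap('scene','s18.png');snap('top','t18.png')
b=ctrl.camera('scene')[:,:,::-1]
cv2.imwrite('pics/s18c.png',np.hstack([cv2.resize(b[180:300,320:430],(440,480),interpolation=cv2.INTER_CUBIC),cv2.resize(b[160:250,80:155],(360,480))]))
for n in ['red_mid','master_mid']:
  for c in ['scene','top']:
    for q in ctrl.recognise(c,n)[:6]: print(c,n,np.array(q['point']),q['score'])"
```

```text
t 27.4 p [0.3782 0.2466 0.1686] open 1.0002299290963346 F [ 1.2274  0.6604 -0.2992]
shift shares (x y z tool) [0.028  2.5051 2.052 ] turn shares [-0.003   0.0088 -0.0015]
scene red_mid [ 0.3564 -0.1454  0.0403] 0.82
scene red_mid [0.4958 0.2607 0.0973] 0.63
top red_mid [ 0.345  -0.1493  0.0442] 0.84
top red_mid [0.4777 0.2499 0.1006] 0.68
scene master_mid [0.3623 0.2179 0.0432] 0.86
scene master_mid [ 0.6124 -0.3024  0.0376] 0.61
scene master_mid [0.5019 0.1225 0.0698] 0.17
top master_mid [ 0.5942 -0.3092  0.0489] 0.97
top master_mid [0.3477 0.2075 0.0412] 0.65
```

View pics/s18c.png

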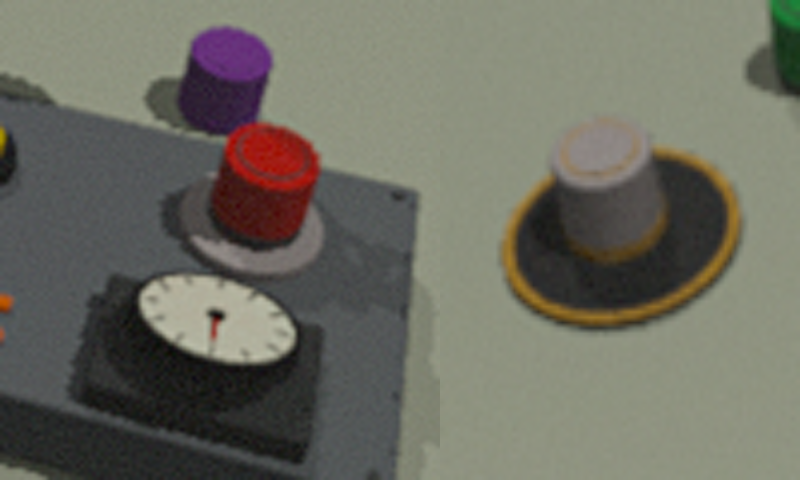

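View pics/t18.png

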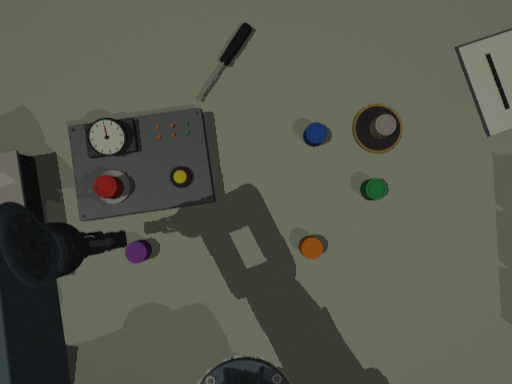

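The red head sits upright on the anvil, and the dial needle is back at the same reading it had under the master. The master stands upright on the pad and the gripper is clear. Handing in.

```bash
python3 -c "
from h import *
print(ctrl.hand_in())"
```

```text
the job is handed in; nothing more can be done
None
```

The job is done and handed in at about 27.7 s of the 61 s allowed; the hand-in gave no verdict.

- **Zero button:** I pressed it until it bottomed at about 9.7 N, more than its 5 N spring, with the master still on the gauge. It was not pressed again.
- **Master:** I set it down gently on the pad, with contact felt at about 6.5 N, and released it. The last pictures show it upright, within about 10 mm of the pad's centre.
- **Red head:** I set it on the anvil; contact came at the same tool height as the seated master (0.0434 m). It stands upright and centred within a few millimetres, and the dial needle is back where it was under the master. The gripper is open and clear of everything.

**Disagreements:**
- **Fingertip position:** The fingertips sat about 24 mm higher than the stated tool offset implies: shut, they were about 13 mm above the reported tool point instead of 11 mm below it. I worked from the pictures and contact forces instead.
- **Recogniser mix-ups:** It also gave the orange head as red and the purple one as the master, often with the higher score. I told them apart by colour in the enlarged pictures.

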